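Move a key safe to the ready arm

TASK

The red key safe has been checked: take it off the arm it hangs on, over that arm's turned-up end, and hang it by its shackle on the green-tipped arm, well behind that turned-up end and in front of the grey safe. It is front-heavy, so let the arm take its weight before you let go gently, and leave it hanging still. Leave the other safes and the things on the bench as they are.

Things in the scene. Friction and masses are not known exactly. Their poses are not given: they have to be found in the camera images.
- rack: Black steel bench-top hook rack, fixed: two slotted 30 x 30 mm posts 235 mm high, 450 mm apart, with a crossbar 20 mm thick and 40 mm high, top 230 mm above the bench. Origin on the bench under the crossbar's middle; y along the crossbar; the three arms stick out to -x, towards the robot (within 0.15 rad). Any arm may be left, middle or right, at least 110 mm apart.
- prong_a: Fixed steel arm with a black tip and clip, on which the red safe hangs. A level round bar, 8 mm diameter, runs 170 mm along this frame's -x and is then turned straight up as an end stop. Origin on the bar's centre line at the crossbar, 210 mm above the bench; z up.
- prong_a_tip (a point): Centre of the flat top of prong_a's turned-up end: 170 mm along -x from its origin and 25.5 mm above the bar's centre line. The upper 18 mm of the end wears a rubber cap of 13 mm diameter.
- prong_green: Same arm with a bright green tip cap and a green clip at the crossbar: the one on which to hang the red safe. The grey safe already hangs at its back, 33 to 43 mm from its origin. Frame as prong_a.
- prong_green_tip (a point): Centre of the flat top of the green arm's turned-up end (placed as prong_a_tip).
- prong_b: Same arm with a black tip and clip, on which the blue safe hangs; to be left alone. Frame as prong_a.
- red_safe: Portable key safe, 0.3 to 0.6 kg: red box 62 wide (y) x 38 deep (x) x 92 mm high, round keys on its front (-x), hanging by a closed steel shackle. Origin: underside of the shackle's crown, the point that rests on the bar (4 mm above the bar's centre line). Upright frame when it hangs freely, z up; x then lies along the bar. At first 85 to 120 mm from prong_a's origin.
- red_safe_grip (a point): Point between the shackle's legs, 27 mm below the crown's underside. U-shaped shackle of 8 mm round bar in the y-z plane, 46 mm wide outside, 30 inside; legs straight from 19 mm below the crown's underside to the box, whose top is 56 mm below it. A good grip: from above on the outsides of both legs, closing along y, the bar passing between the fingers.
- red_safe_body (a point): Middle of the red box, about 100 mm below the safe's origin. The box sits 8 mm in front of the shackle (front-heavy), so the hanging safe leans about 4 degrees, lower end towards the rack.
- blue_safe: Same safe in blue, hanging on prong_b; to be left alone. Frame as red_safe.
- grey_safe: Same safe in grey, hanging at the back of the green arm; to be left where it is. Frame as red_safe.
- carton: Closed brown carton 120 x 170 x 55 mm on the bench at the left, clear of the rack; to be left alone. Origin in the middle of its underside.
- tray: Black plastic tray 130 x 190 x 45 mm of brass lock cylinders on the bench at the right, clear of the rack; to be left alone. Origin in the middle of its underside.

How it is judged:
By the outcome, as a careful person would: the job done as asked, in the order asked, and still so for the second after the job is handed in, with the robot touching nothing.
It also fails if it takes over 48 s, if anything falls off the work surface, if the arm or the gripper's body presses on something with over 40 N, if the wrist force passes 120 N, or if a joint passes its speed limit or range.

ROBOT

A 7-joint arm with a two-finger parallel gripper is mounted at the origin on the work surface. World frame = base frame: x ahead of the robot, y to its left, z up, the work surface at z = 0. Lengths are in m, angles in rad, forces in N, time in s.
With the tool pointing down it reaches from about 0.425 to 0.95 m from the base axis. Payload 4.7 kg.
Tool frame: the origin (TCP) lies between the finger pads; the fingertips stand 25 mm ahead of it and the grasp point (between the pads) lies 6 mm ahead of it; z points along the fingers, y is the line along which they close (so a half turn about z gives the same grasp; the last joint's range is limited). The gripper opens to 85 mm and grips with 20 to 120 N. Pads are 22 mm wide; open, the fingers measure 114 mm over their backs; the gripper's body (76 mm by 85 mm) begins 54 mm behind the grasp point. The pads swing forward as they close: fully open they stand 13 mm farther back than shut.
Start: joints at [-1.15, 0.469, -0.049, 1.532, 0.024, 1.141, -0.082], TCP at [0.293, 0.608, 0.256] pointing down, gripper open.
Joint ranges: [-2.59, 2.59], [-0.33, 1.99], [-1.39, 1.29], [0.1, 2.45], [-1.04, 4.18], [0.21, 1.99], [-2.66, 2.66]. Speed limits (rad/s): [2.57, 2.57, 3.14, 3.14, 3.14, 3.14, 3.14].

INTERFACE

Orientations are given as a 3x3 rotation matrix whose columns are the frame's x, y, z axes.
In Python, from rig import * gives the robot as it stands. Calls block until the motion is done:
- movep(position, orientation): joint-space move of the TCP to a pose.
- move_l(position, attitude=None, feed=0.15, until_force=None): straight line of the TCP; attitude=None keeps the orientation; feed is the mean speed in m/s. With until_force (N) it stops when the force on the tool has changed by that much, and returns True; else False.
- move_joints(angles): joint-space move.
- command_gripper(opening, newtons=None): finger opening in m; newtons is the grip in N (None keeps the last); returns when the fingers have stopped.
- sleep(seconds).
- inverse_kinematics(position, orientation): joint angles nearest the present ones, or None.
- sense(): the state.
- camera(name): name is "side" or "top" or "wrist"; returns (picture, depth): 420x560x3 uint8, red, green, blue; 420x560 float32, m along the optical axis (not along the pixel's ray), 0 where there is no reading.
- camera_params(name): a dict with "K" (3x3 intrinsics, pixels), "position" and "rotation" of the camera in the world; the wrist camera has in their place "tool_from_camera" (4x4, takes a point from camera to tool coordinates, whose origin is the TCP and whose axes are the flange's). Camera axes: x right, y down, z forward; pixel columns grow to the right and rows downward; lengths in m; the calibration is good to about 2 mm. The wrist camera is an equidistant fisheye: a pixel r from the principal point sees the ray r / f radians off the axis. A picture is of the moment at which its call begins: read the wrist's pose just before it. camera_params takes no time and is no camera call.
A pose or a line that the arm cannot do raises Unreachable and nothing moves.
- finish_job(): hands the job in; it is judged then, once.
The state is a dict: "time_s": time; "joint_pos": joint angles; "qd": joint speeds; "joint_efforts": joint torques, N m; "position": TCP position; "tcp_rot": TCP orientation; "wrist_force": force on the tool from outside, world axes, zero at the start; "ft_torque": the same for the moment, N m; "finger_gap": finger opening in m; "gripper_force": force on a finger pad.
Only numpy, scipy, OpenCV 4.12 (cv2) and the standard library are available. Lean on these libraries where they do the work, as an engineer would, in place of code of your own. Each camera call takes 0.05 s, during which the arm holds its last target. There are 200 camera calls.

## Working session

There is one attempt and no reset: what is moved stays moved. The work goes in short steps, each a Python script; the robot and the scene stay as the last script left them, time stands still between calls to the robot, and variables do not carry over. Pictures are saved under pics/ and viewed, at most 10 in all, crops included, and the job is handed in when it is done.

```bash
ls; mkdir -p pics
python3 - <<'E'
from rig import *
import numpy as np, cv2
for n in ["side","top"]:
    im,d=camera(n); np.savez(f"pics/{n}0.npz",im=im,d=d); cv2.imwrite(f"pics/{n}0.png",im[:,:,::-1])
    p=camera_params(n); print(n,np.round(p["K"],1).tolist(),np.round(p["position"],3),np.round(p["rotation"],3).tolist(),(d>0).mean())
s=sense(); print(s)
E
```

```text
pics
side [[492.6, 0.0, 290.9], [0.0, 492.6, 207.9], [0.0, 0.0, 1.0]] [-0.124 -0.727  1.181] [[0.724, -0.504, 0.471], [-0.69, -0.527, 0.497], [-0.003, -0.684, -0.729]] 0.995969387755102
top [[384.7, 0.0, 274.6], [0.0, 384.7, 208.1], [0.0, 0.0, 1.0]] [ 0.445 -0.029  1.282] [[0.021, -0.997, 0.071], [-1.0, -0.02, 0.018], [-0.017, -0.072, -0.997]] 0.9957355442176871
{'time_s': 0.1, 'joint_pos': array([-1.14988745,  0.46939524, -0.04862153,  1.53357402,  0.02414325,
        1.14097086, -0.08226889]), 'qd': array([-0.00131499, -0.00213021, -0.00135787, -0.00184817, -0.00071753,
        0.00093217,  0.00058111]), 'joint_efforts': array([ 3.23741024e-04, -5.11518466e+01, -4.72868036e-02, -2.38391519e+01,
        1.07416708e-02,  4.41718832e-03,  1.91049514e-05]), 'position': array([0.29326162, 0.60744186, 0.25534337]), 'tcp_rot': array([[-9.00574540e-01,  4.34701079e-01, -6.85982705e-04],
       [ 4.34701612e-01,  9.00573085e-01, -1.62102277e-03],
       [-8.68827882e-05, -1.75804963e-03, -9.99998451e-01]]), 'wrist_force': array([ 0.89162984, -0.45472271, -0.35587848]), 'ft_torque': array([-0.05737549,  0.00916267, -0.02489526]), 'gripper_force': 0.0, 'finger_gap': 0.08585292010131303}
```

View pics/side0.png

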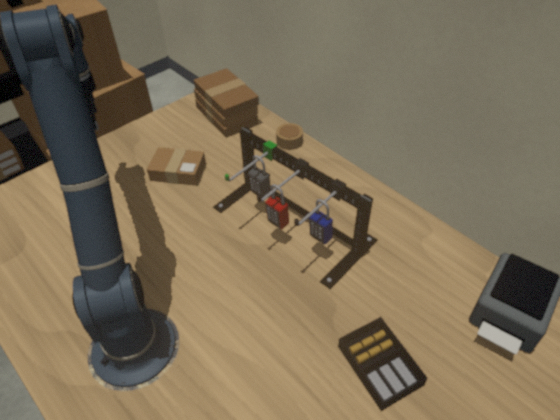

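View pics/top0.png

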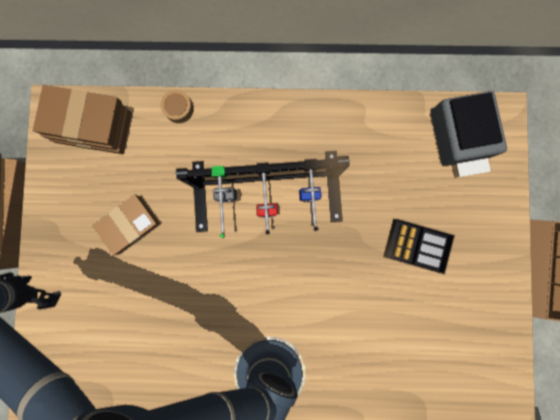

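The side view shows the green tip at (227,177), the red arm's black tip at (264,198) and the blue arm's tip at (297,222). In the top view the green tip is at (222,235), the green clip at (218,171), the red arm's tip at (267,232) and the red safe at (266,210).

```bash
cat > h.py <<'E'
import numpy as np, cv2
def ray(p,uv):
    r=p["rotation"]@np.linalg.inv(p["K"])@np.array([uv[0],uv[1],1.]); return np.array(p["position"]),r
def plane(p,uv,z):
    o,r=ray(p,uv); return o+r*(z-o[2])/r[2]
def tri(p1,u1,p2,u2):
    o1,r1=ray(p1,u1);o2,r2=ray(p2,u2)
    t=np.linalg.lstsq(np.c_[r1,-r2],o2-o1,rcond=None)[0]
    a=o1+r1*t[0];b=o2+r2*t[1]; return (a+b)/2,np.linalg.norm(a-b)
def blobs(m,amin=6):
    n,l,s,c=cv2.connectedComponentsWithStats(m.astype(np.uint8)); return [(s[i,4],s[i,:4].tolist(),np.round(c[i],1).tolist()) for i in range(1,n) if s[i,4]>=amin]
E
python3 - <<'E'
from rig import *
from h import *
P={n:camera_params(n) for n in("side","top")}
np.set_printoptions(precision=4,suppress=True)
for n in("side","top"):
    z=np.load(f"pics/{n}0.npz"); im=z["im"].astype(int); d=z["d"]; R,G,B=im[...,0],im[...,1],im[...,2]
    print(n,"green",blobs((G>R+40)&(G>B+40)))
    print("red",blobs((R>G+60)&(R>B+60)&(G<50)))
    print("blue",blobs((B>R+40)&(B>G+40)))
    g=d; 
    # black tips: dark and height near 0.23
    v,u=np.mgrid[:420,:560]; p=P[n]
    X=np.stack([(u-p["K"][0,2])/p["K"][0,0]*d,(v-p["K"][1,2])/p["K"][1,1]*d,d],-1)@p["rotation"].T+p["position"]
    hi=(abs(X[...,2]-.2)<.05)&(X[...,0]>.45)&(X[...,0]<.95)&(abs(X[...,1])<.35)
    if n=="top":
        for b in blobs(hi): print(b)
        m=hi&(im.sum(2)<120); print("dark",blobs(m,3))
        bar=(hi)&(X[...,2]>.222)&(X[...,0]>.65); q=X[bar]; 
        l=cv2.fitLine(q[:,:2].astype(np.float32),cv2.DIST_HUBER,0,.01,.01).ravel(); print("xbar",l,len(q))
for n,t in (("green",((227,177),(222,235))),("red",((264,198),(267,232))),("blue",((297,222),(316,229)))):
    print(n,tri(P["side"],t[0],P["top"],t[1]),plane(P["top"],t[1],.2355),plane(P["side"],t[0],.2355))
print("clip",plane(P["top"],(218,171),.22))
E
```

```text
side green [(np.int32(59), [264, 141, 12, 8], [269.4, 144.4])]
red [(np.int32(102), [268, 198, 19, 14], [276.8, 204.5])]
blue [(np.int32(46), [311, 214, 10, 7], [315.4, 216.5]), (np.int32(51), [319, 218, 12, 8], [324.0, 221.6])]
top green [(np.int32(142), [211, 166, 14, 11], [217.5, 170.9]), (np.int32(14), [220, 233, 4, 5], [221.6, 235.2])]
red [(np.int32(13), [275, 204, 2, 9], [275.6, 207.5]), (np.int32(8), [258, 214, 6, 2], [260.2, 214.6])]
blue [(np.int32(86), [300, 189, 11, 11], [305.0, 195.1]), (np.int32(48), [314, 191, 7, 8], [317.0, 194.8])]
(np.int32(3039), [175, 156, 175, 78], [264.2, 181.2])
dark [(np.int32(597), [223, 163, 85, 14], [264.2, 168.6]), (np.int32(262), [178, 169, 33, 15], [194.9, 174.9]), (np.int32(4), [178, 170, 4, 1], [179.5, 170.0])]
xbar [ 0.0565 -0.9984  0.6561 -0.161 ] 186
green (array([0.4429, 0.1328, 0.2285]), np.float64(0.0009679136511288753)) [0.4433 0.1314 0.2355] [0.4384 0.1268 0.2355]
red (array([0.4593, 0.0051, 0.2262]), np.float64(0.013560909588460943)) [0.454  0.0092 0.2355] [ 0.4587 -0.0064  0.2355]
blue (array([ 0.4659, -0.1248,  0.2293]), np.float64(0.0020046424117610936)) [ 0.465  -0.1236  0.2355] [ 0.4628 -0.1293  0.2355]
clip [0.6213 0.1506 0.22  ]
```

```bash
cat >> h.py <<'E'
def down(yaw,tilt=0):
    c,s=np.cos(yaw),np.sin(yaw); R=np.array([[-c,-s,0],[-s,c,0],[0,0,-1.]])
    return R@cv2.Rodrigues(np.array([0,tilt,0.]))[0]
def wpix(p,T,uv):   # fisheye ray, world
    K=p["K"]; a=(uv[0]-K[0,2])/K[0,0]; b=(uv[1]-K[1,2])/K[1,1]; th=np.hypot(a,b)
    d=np.array([np.sin(th)*a/max(th,1e-9),np.sin(th)*b/max(th,1e-9),np.cos(th)])
    M=T@p["tool_from_camera"]; return M[:3,3],M[:3,:3]@d
def wplane(p,T,uv,z):
    o,r=wpix(p,T,uv); return o+r*(z-o[2])/r[2]
def pose(s):
    T=np.eye(4);T[:3,:3]=s["tcp_rot"];T[:3,3]=s["position"];return T
E
python3 - <<'E'
from rig import *
from h import *
np.set_printoptions(precision=4,suppress=True)
p=camera_params("wrist"); print(p)
R=down(.085)
for x in (.36,.38,.40,.42,.44):
    print(x,[inverse_kinematics([x,y,z],down(.085,t)) is not None for y in(0,.06,.13) for z in (.23,.4) for t in (0,.2,-.2)])
s=sense(); move_l([.293,.608,.42],feed=.25)
movep([.46,.02,.42],R)
s=sense();im,d=camera("wrist"); np.savez("pics/w1.npz",im=im,d=d,T=pose(s)); cv2.imwrite("pics/w1.png",im[:,:,::-1])
print(s["time_s"],s["position"],s["joint_pos"])
E
```

```text
{'K': array([[325.1923,   0.    , 282.6795],
       [  0.    , 325.1923, 215.5888],
       [  0.    ,   0.    ,   1.    ]]), 'tool_from_camera': array([[ 0.0012, -0.9541, -0.2994,  0.0757],
       [ 1.    ,  0.0011,  0.0006, -0.0002],
       [-0.0003, -0.2994,  0.9541, -0.1166],
       [ 0.    ,  0.    ,  0.    ,  1.    ]])}
0.36 [True, True, True, True, True, True, True, True, True, True, True, True, True, True, True, True, True, True]
0.38 [True, True, True, True, True, True, True, True, True, True, True, True, True, True, True, True, True, True]
0.4 [True, True, True, True, True, True, True, True, True, True, True, True, True, True, True, True, True, True]
0.42 [True, True, True, True, True, True, True, True, True, True, True, True, True, True, True, True, True, True]
0.44 [True, True, True, True, True, True, True, True, True, True, True, True, True, True, True, True, True, True]
3.1 [0.4602 0.021  0.4199] [-0.5692 -0.0203  0.4287  1.7849  0.0087  1.3753  1.5152]
```

View pics/w1.png

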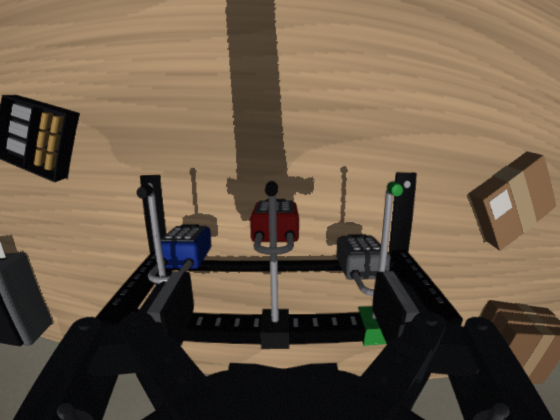

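Wrist view: red arm's tip at (271,188), green tip at (396,190), blue tip at (146,192). The red shackle crosses its bar near (274,248). I'll crop in on it.

Run:
```python
from rig import *
from h import *
np.set_printoptions(precision=4,suppress=True)
z=np.load("pics/w1.npz"); im=z["im"];T=z["T"]; p=camera_params("wrist")
c=cv2.resize(im[175:325,225:425],None,fx=4,fy=4,interpolation=cv2.INTER_CUBIC); cv2.imwrite("pics/w1c.png",c[:,:,::-1])
i=im.astype(int); g=(i[...,1]>i[...,0]+40)&(i[...,1]>i[...,2]+40); print(blobs(g))
for n,u in(("red",(271,188)),("green",(396.5,190)),("blue",(146,192))): print(n,wplane(p,T,u,.2355))
print("A clip",wplane(p,T,(275,318),.21), "crown",wplane(p,T,(274,248),.22))
```

```text
[(np.int32(112), [391, 184, 12, 12], [396.6, 189.6]), (np.int32(296), [364, 328, 22, 18], [373.6, 336.9])]
red [0.4523 0.0087 0.2355]
green [0.4424 0.1318 0.2355]
blue [ 0.4659 -0.1175  0.2355]
A clip [0.6171 0.0249 0.21  ] crown [0.5201 0.0165 0.22  ]
```

View pics/w1c.png

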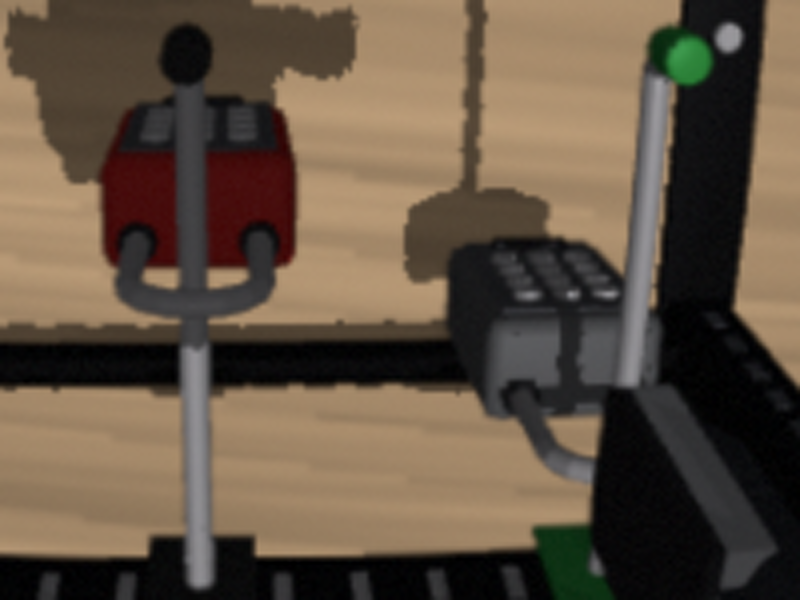

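```bash
cat > g.py <<'E'
from rig import *
from h import *
np.set_printoptions(precision=4,suppress=True)
def show(t):
    s=sense(); print(t,"t",round(s["time_s"],2),s["position"],"F",s["wrist_force"],"M",s["ft_torque"],"gap",round(s["finger_gap"],4),"gf",round(s["gripper_force"],1)); return s
def snap(n,f):
    s=sense(); im,d=camera(n); np.savez(f"pics/{f}.npz",im=im,d=d,T=pose(s)); cv2.imwrite(f"pics/{f}.png",im[:,:,::-1])
YAW=.093; R=down(YAW); ex=np.array([np.cos(YAW),np.sin(YAW),0]); ey=np.array([-np.sin(YAW),np.cos(YAW),0])
TA=np.array([.4525,.0090,0]); TG=np.array([.4427,.1316,0])
E
python3 - <<'E'
from g import *
z=np.load("pics/w1.npz");p=camera_params("wrist"); c=wplane(p,z["T"],(273.75,250.5),.219); c[2]=0
u=(c-TA)@ex; print(c,"s from tip",u,"lat",(c-TA)@ey)
g=TA+ex*(u+.0015)
movep(g+[0,0,.30],R); show("above")
if move_l(g+[0,0,.193],feed=.1,until_force=6): print("HIT")
show("down"); command_gripper(.0,50); show("grip"); snap("wrist","w2"); snap("side","s2")
E
```

```text
[0.5234 0.0165 0.    ] s from tip 0.07129945676023286 lat 0.0008982299622077412
above t 3.76 [0.5253 0.016  0.3007] F [ 0.0597 -0.3653  0.6592] M [-0.0141  0.0456 -0.0138] gap 0.0857 gf 0.0
down t 4.97 [0.5255 0.0158 0.1936] F [-0.0563 -0.7461 -0.9987] M [-0.0265 -0.0614 -0.0391] gap 0.0853 gf 0.0
grip t 5.43 [0.5253 0.0158 0.1935] F [-0.4671  0.035   3.6676] M [0.0223 0.1944 0.0363] gap 0.0444 gf 50.4
```

View pics/w2.png

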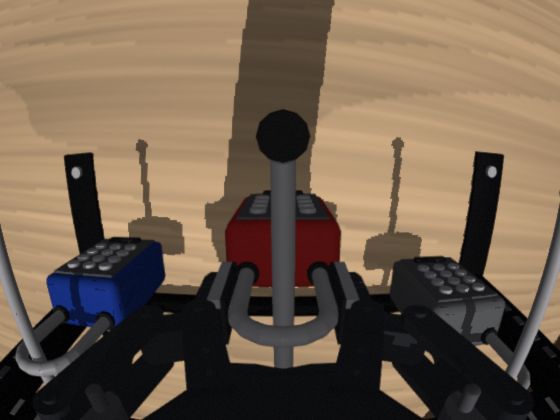

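Both pads hold the shackle legs at (240,290) and (325,290). The bar passes between them and the red arm's tip is at (283,136). Next I'll lift and bring it out over the end.

Run:
```python
from g import *
z=np.load("pics/w2.npz");p=camera_params("wrist"); print("tipA",wplane(p,z["T"],(283,136),.2355))
q=sense()["position"].copy(); 
q1=q+[0,0,.034]; move_l(q1,feed=.06); show("lift"); snap("wrist","w3")
u=(q1-TA)@ex
q2=q1-ex*(u+.042); move_l(q2,feed=.08); show("out"); snap("wrist","w4"); snap("side","s4")
```

```text
tipA [0.4541 0.0088 0.2355]
lift t 6.26 [0.525  0.0158 0.2273] F [ 0.07    0.5518 -7.0543] M [-0.0042  0.0317  0.0193] gap 0.0443 gf 51.6
out t 7.9 [0.4112 0.0051 0.2275] F [ 0.0473 -0.6318 -4.8037] M [-0.0191 -0.0084  0.047 ] gap 0.0443 gf 51.6
```

View pics/w4.png

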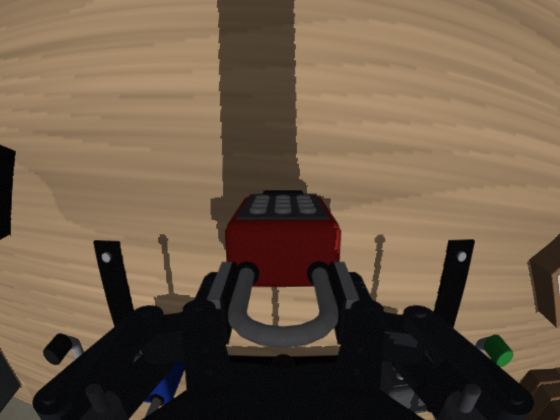

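The safe is held as before at (283,270) and is clear in front of the arm's end. The green cap is visible at (497,350). Next I'll move it across, in and partly down.

Run:
```python
from g import *
q=sense()["position"]; Z=np.array([0,0,q[2]])
move_l(TG-ex*.042+Z,feed=.1); show("across")
move_l(TG+ex*.0635+Z,feed=.07,until_force=8) and print("HIT"); show("in"); snap("wrist","w5"); snap("side","s5"); snap("top","t5")
```

```text
across t 9.38 [0.4009 0.127  0.2274] F [ 0.0604  0.0962 -4.7346] M [-0.0127  0.0164 -0.0021] gap 0.0444 gf 51.6
in t 11.04 [0.5055 0.1375 0.2275] F [ 0.3462 -0.1077 -5.7688] M [-0.0171  0.0651  0.0553] gap 0.0444 gf 51.6
```

View pics/w5.png

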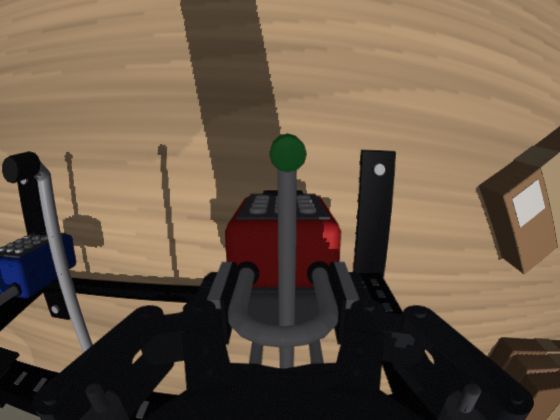

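The green arm passes through the shackle, with its tip at (288,153) and the bar at about (287,330). That is a little right of the shackle's middle (283). I'll correct sideways by that and lower.

Run:
```python
from g import *
z=np.load("pics/w5.npz");p=camera_params("wrist");T=z["T"]; t=wplane(p,T,(288,153),.2355)
b=wplane(p,T,(287,330),.21); c=wplane(p,T,(283,340),.25)
q=sense()["position"].copy(); print("tip",t,"along",(q-t)@ex,"bar lat",(b-q)@ey,"crown lat",(c-q)@ey)
lat=np.clip((b-c)@ey,-.003,.003); q+=ey*lat
move_l(q,feed=.03); move_l(q-[0,0,.024],feed=.06); show("near")
h=move_l(q-[0,0,.039],feed=.015,until_force=4); print(h); show("contact"); sleep(.3); show("settled")
snap("wrist","w6"); snap("side","s6")
```

```text
tip [0.4419 0.1329 0.2355] along 0.06392410862394386 bar lat 0.0018676246794985584 crown lat -0.00023283667521997538
near t 11.99 [0.5054 0.1395 0.2032] F [ 0.4915  0.2304 -5.4385] M [ 0.0041 -0.0315  0.0278] gap 0.0445 gf 51.6
True
contact t 12.68 [0.5054 0.1397 0.1935] F [-0.519   0.5801  3.5114] M [ 0.0485 -0.0175 -0.0185] gap 0.0446 gf 52.4
settled t 12.97 [0.5054 0.1397 0.1935] F [0.8421 0.4745 5.9739] M [ 0.0148 -0.1139 -0.0173] gap 0.0445 gf 52.4
```

Run:
```python
from g import *
q=sense()["position"].copy()
move_l(q+[0,0,.0004],feed=.005); show("ease")
command_gripper(.0,20); show("soft")
for o in (.047,.050,.056,.066,.085): command_gripper(o,20)
show("open"); sleep(1.0); snap("wrist","w7"); snap("side","s7")
```

```text
ease t 13.71 [0.5053 0.1396 0.1936] F [0.2884 0.0043 1.206 ] M [ 0.027  -0.1513  0.0199] gap 0.0443 gf 52.2
soft t 13.93 [0.5053 0.1396 0.1937] F [ 1.014   0.1416 -0.2778] M [ 0.067  -0.1779 -0.0053] gap 0.0441 gf 52.1
open t 15.19 [0.5054 0.1396 0.1939] F [ 0.1523 -0.0484  0.0835] M [-0.0178  0.0097  0.0246] gap 0.0851 gf 0.0
```

View pics/w7.png

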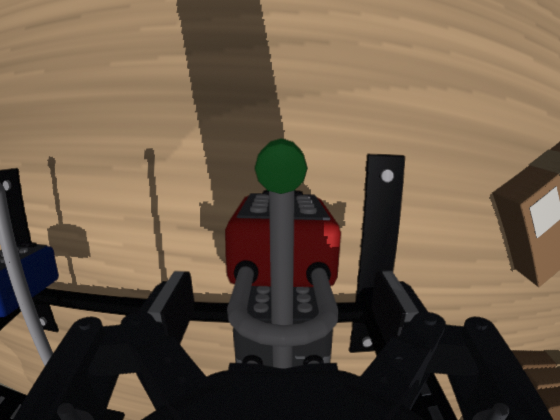

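The fingers are open and the red safe hangs by its crown on the bar at (282,340). The grey safe shows behind it at (283,345). I'll back straight up, get clear and check.

Run:
```python
from g import *
q=sense()["position"].copy()
move_l(q+[0,0,.10],feed=.08); move_l([.40,.127,.42],feed=.15); show("clear"); sleep(1.5)
snap("wrist","w8"); sleep(.4); snap("wrist","w9"); snap("side","s8")
a,b=np.load("pics/w8.npz")["im"].astype(int),np.load("pics/w9.npz")["im"].astype(int); print("max change",abs(a-b).sum(2).max(),(abs(a-b).sum(2)>60).sum())
im=np.load("pics/s8.npz")["im"]; i=np.load("pics/w8.npz")["im"]
A=cv2.resize(im[120:270,200:400],(560,420),interpolation=cv2.INTER_CUBIC)
cv2.imwrite("pics/fin.png",cv2.resize(np.hstack([A,i]),(800,300))[:,:,::-1])
```

```text
clear t 18.94 [0.4    0.1269 0.4192] F [ 0.109  -0.6073 -0.5454] M [ 0.0053  0.0155 -0.0158] gap 0.0848 gf 0.0
max change 35 0
```

View pics/fin.png

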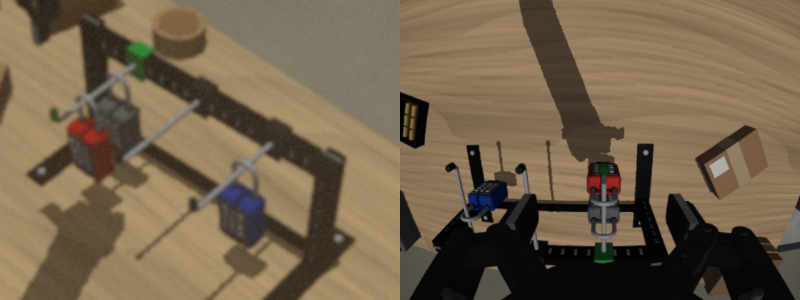

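In the side crop the red safe hangs still at (90,145) on the green arm, in front of the grey one at (115,120) and behind the green tip at (57,113). The blue safe is unmoved and the gripper is clear, so I'm handing in.

```bash
python3 -c "
from rig import *
print(finish_job())"
```

```text
the job is handed in; nothing more can be done
None
```

The red safe now hangs still on the green-tipped arm, about 62 mm behind its turned-up end and in front of the grey safe; I saw no other safe or bench item move, and the job was handed in at about 21 s.

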